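# Set the rounding cone in its stand and present a bezel band over it

## Robot

A 7-joint arm with a two-finger parallel gripper is mounted at the origin on the work surface. World frame = base frame: x ahead of the robot, y to its left, z up, the work surface at z = 0. Lengths are in m, angles in rad, forces in N, time in s.
With the tool pointing down it reaches from about 0.425 to 0.875 m from the base axis. Payload 4.7 kg.
Tool frame: the origin (TCP) lies midway between the tips of the shut fingers; the grasp point (between the pads) lies 19 mm behind it; z points along the fingers, y is the line along which they close (so a half turn about z gives the same grasp; the last joint's range is limited). The gripper opens to 87 mm and grips with 3 to 60 N. Pads are 19 mm wide; open, the fingers measure 117 mm over their backs; the gripper's body (75 mm by 190 mm) begins 51 mm behind the grasp point.
Start: joints at [-1.125, 0.321, -0.07, 1.45, 0.023, 1.371, -0.057], TCP at [0.272, 0.59, 0.201] pointing down, gripper open.
Joint ranges: [-2.86, 2.86], [-0.3, 2.09], [-1.38, 1.24], [0.06, 2.45], [-1.56, 4.7], [0.09, 2.05], [-2.69, 2.69]. Speed limits (rad/s): [2.57, 2.57, 3.14, 3.14, 3.14, 3.14, 3.14].

## Interface

Orientations are given as a rotation vector (axis times angle).
In Python, from bench import ctrl gives the robot as it stands. The module is installed in compiled form; this text tells all that it offers.
- The arm moves only by the tool carry_out, never from a script. Its argument "steps" is a list of rows, each a list of 7 numbers: the turn, a rotation vector about the world's x, y, z in degrees, then the shift along the world's x, y, z in cm, then the opening, from 0 (shut) to 1 (fully open). A call has 1 to 12 rows; each row is the pose to reach, as a shift and turn from the pose commanded when the call began; what a row does not reach only later rows make up. A row lasts 1/10 s, in which the tool goes at most 50 mm and 8.59 degrees, less where a joint would pass 70% of its speed; a pose out of reach is approached as far as the arm can. A call with a gripper value outside its range is refused whole. The fingers move at their own pace and stop on an object; "squeeze" is the grip in N (left out, the last holds). Time passes only in rows, so rows that repeat a pose let the fingers close. It gives the time, the measured TCP pose, the force, the opening and the grip force at its end, in the units of the state.
- ctrl.get_state(): the state, without advancing time (a new reading comes with each control period).
- ctrl.get_image(name): name is "scene" or "top"; returns a dict with "pixels" (480x640x3 uint8, red, green, blue), "camera_matrix" (3x3 intrinsics, pixels), "cam_to_world" (4x4, takes a point from camera to world coordinates). Camera axes: x right, y down, z forward; pixel columns grow to the right and rows downward; lengths in m; the calibration is good to about 2 mm. A picture is of the moment at which its call begins. There is no depth.
- ctrl.close_job(): hands the job in; it is judged then, once.
The state is a dict: "time": time; "joint_positions": joint angles; "qd": joint speeds; "joint_torque": joint torques, N m; "position": TCP position; "tool_rot": TCP orientation; "ft_force": force on the tool from outside, world axes, zero at the start; "torque": the same for the moment, N m; "grip_width": opening from 0.0 (shut) to 1.0 (fully open); "grip_force": force on a finger pad.
Only numpy, scipy, OpenCV 4.12 (cv2) and the standard library are available. Lean on these libraries where they do the work, as an engineer would, in place of code of your own. Each camera call takes 0.05 s, during which the arm holds its last target. There are 200 camera calls.

## Task

Take the aluminium rounding cone out of its wooden block, lower it (do not drop it) into the steel stand until its collar sits on the rim, and let go of it. Then pick up the larger of the two metal bands, carry it clear over the file rack and finish holding it in the gripper, still, level and centred about 10 mm above the tip of the cone, never touching the cone with it. Keep off the file rack and leave everything else on the bench where it is; the program ends with the band still held in the air.

Things in the scene. Friction and masses are not known exactly. Their poses are not given: they have to be found in the camera images.
- cone: aluminium rounding cone, 100 mm tall, 0.22 kg or so, upright. Origin: centre of the foot; z up its axis. Shank 22 mm diameter at the foot to 28 mm at height 40 mm; collar 44 mm diameter from 40 to 65 mm (grip it from above); cone from 40 mm diameter at 65 mm to 16 mm at the flat tip. At the start the collar rests on the wooden block, the foot 10 mm above the table
- cone_tip (a point): centre of the flat tip of the rounding cone (100 mm above its origin); z along the cone's axis
- block: wooden block, fixed, 80 (x) by 60 (y) by 50 mm tall, with a 32 mm through hole in its middle that holds the cone's shank at the start. Origin: centre of its underside
- stand: dark steel stand, fixed: base disc 90 mm diameter, 20 mm tall, and on it an upright round socket about 40 to 49 mm outside, its rim 70 mm above the table. Its place and that of the wooden block can be exchanged. Origin: centre of its underside
- stand_mouth (a point): centre of the socket mouth, level with its rim, 70 mm above the table; z up. The socket is 33 mm diameter at the mouth, tapering to about 25 mm, 44 mm deep, wall 8 mm. Fully seated, the cone's origin is 40 mm below this point and its collar rests on the rim, with about 2 mm of sideways play
- band: the larger of the two plain metal bands: 42 mm outside, 35 mm inside, 18 mm tall, 0.08 kg, lying flat on the table on the far side of the file rack from the stand. Origin: centre of its underside, z up along its axis. Its place and the small band's can be exchanged
- file_rack: file rack, fixed: wooden bar 280 mm long (its x axis), 45 mm wide and 50 mm tall with seven upright files in a row, up to 165 mm above the table. It stands between the bands and the stand. Origin: centre of its underside
- small_band: the smaller of the two metal bands (bystander): 28 mm outside, 22 mm inside, 10 mm tall; lies near the large band. Origin at the centre of its underside
- tin: small round aluminium tin (bystander), 36 mm across, 30 mm tall, between the stand and the wooden block. Origin: centre of its underside
- flux_bottle: amber bottle (bystander), 44 mm across, 95 mm tall, behind the work. Origin: centre of its underside
- hammer: hammer with wooden handle, 220 mm long, lying behind the work (bystander). Origin near its middle
- dish: white china dish (bystander), 90 mm across, 30 mm tall, behind on the left. Origin: centre of its underside
- brush: wooden-handled brush, 160 mm long, lying near the robot on its left (bystander)
- screwdriver: screwdriver, 150 mm long, lying across, straight ahead of the robot, nearest to it (bystander)
Not all that is in view belongs to the job. Leave any purple look-alike of the cone alone. What is shaped like the band but pink is not meant.

How it is judged:
By the outcome, as a careful person would: the job done as asked, in the order asked, and still so for the second after the job is handed in, while the arm keeps its last pose, push and grip.
It also fails if it takes over 72 s, if anything falls off the work surface, if the arm or the gripper's body presses on something with over 40 N, if the wrist force passes 120 N, or if a joint passes its speed limit or range.

## Working session

There is one attempt and no reset: what is moved stays moved. The work goes in short steps, Python scripts to look and compute and a tool call to move; the robot and the scene stay as the last step left them, time stands still between calls to the robot, and variables do not carry over. Pictures are saved under pics/ and viewed, at most 10 in all, crops included, and the job is handed in when it is done.

Besides the shell and the picture viewer there is one more tool, called as name(argument=value, ...), one argument or row to a line, values as JSON. carry_out: Moves the arm, as the interface text tells. Its arguments: {"type":"object","properties":{"steps":{"type":"array","items":{"type":"array","items":{"type":"number"}}},"squeeze":{"type":"number"}},"required":["steps"]}

```bash
mkdir -p pics; python3 - <<'E'
from bench import ctrl
import cv2,numpy as np
s=ctrl.get_state();print({k:np.round(v,3).tolist() for k,v in s.items()})
for n in("scene","top"):
    d=ctrl.get_image(n);cv2.imwrite(f"pics/{n}0.png",d["pixels"][:,:,::-1]);print(n,d["camera_matrix"].tolist(),np.round(d["cam_to_world"],4).tolist())
E
```

```text
{'time': 0.0, 'joint_positions': [-1.125, 0.322, -0.07, 1.452, 0.023, 1.371, -0.057], 'qd': [0.002, -0.002, -0.001, 0.0, -0.001, 0.002, 0.001], 'joint_torque': [0.001, -49.131, -0.403, -31.252, -0.064, 0.044, 0.0], 'position': [0.272, 0.59, 0.2], 'tool_rot': [-0.673, -3.068, 0.003], 'ft_force': [0.212, -0.317, 0.857], 'torque': [-0.002, -0.052, -0.001], 'grip_force': 0.0, 'grip_width': 1.003}
scene [[511.59424099408824, 0.0, 319.769963725025], [0.0, 511.59424099408824, 238.25287622318382], [0.0, 0.0, 1.0]] [[0.7217, 0.5446, -0.4272, 0.9517], [0.692, -0.5546, 0.4621, -0.4524], [0.0147, -0.6292, -0.7771, 0.8511], [0.0, 0.0, 0.0, 1.0]]
top [[460.9135045448963, 0.0, 325.67619149217666], [0.0, 460.9135045448963, 238.81071340778686], [0.0, 0.0, 1.0]] [[0.0298, -0.9866, 0.1604, 0.3625], [-0.9991, -0.0343, -0.0256, 0.0106], [0.0308, -0.1595, -0.9867, 1.1431], [0.0, 0.0, 0.0, 1.0]]
```

View pics/scene0.png

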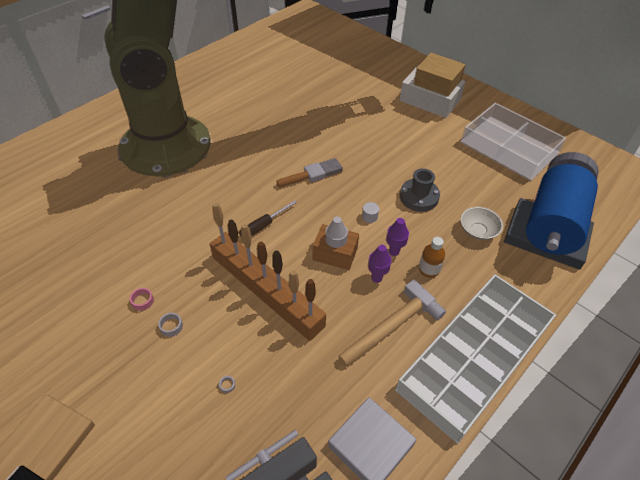

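View pics/top0.png

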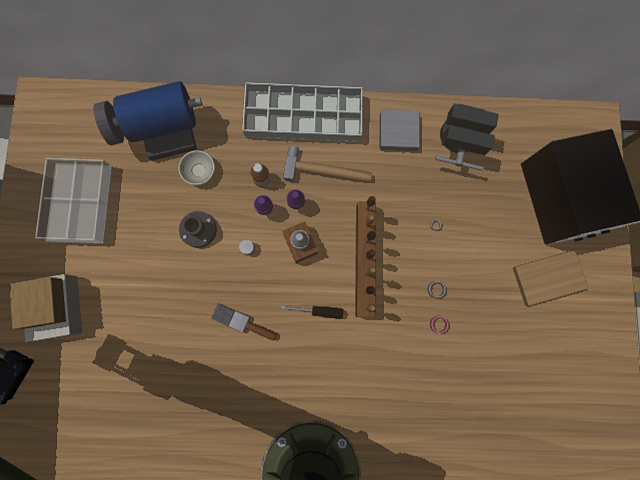

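The scene view shows:
- **Cone:** grey, in the wooden block at (337,232).
- **Stand:** dark, at (422,185).
- **Look-alikes:** two purple cones at (398,235) and (379,262).
- **Bands:** pink at (141,299), large grey at (171,324), small grey at (227,384).

In the top view these are the cone (300,240), stand (197,229), large grey band (437,289), small grey band (436,225) and pink band (439,324).

The grey cone in the wooden block and the larger grey band fit the description: one is aluminium in wood, the other is metal, neither purple nor pink. I'll confirm both in enlarged crops.

```bash
python3 - <<'E'
import cv2,numpy as np
t=cv2.imread("pics/top0.png");s=cv2.imread("pics/scene0.png")
def c(im,u,v,r=(33,25),k=6):
    o=cv2.resize(im[v-r[1]:v+r[1],u-r[0]:u+r[0]],None,fx=k,fy=k,interpolation=cv2.INTER_CUBIC)
    for i in range(0,2*r[0],10): cv2.putText(o,str(u-r[0]+i),(i*k,10),0,.35,(0,255,255));cv2.line(o,(i*k,12),(i*k,18),(0,255,255))
    for i in range(0,2*r[1],10): cv2.putText(o,str(v-r[1]+i),(8,i*k+4),0,.35,(0,255,255));cv2.line(o,(0,i*k),(6,i*k),(0,255,255))
    return o
cv2.imwrite("pics/c1.png",np.vstack([np.hstack([c(t,300,241),c(t,197,229)]),np.hstack([c(s,337,240),c(s,421,187)])]))
cv2.imwrite("pics/c2.png",np.vstack([np.hstack([c(t,437,289),c(t,437,225)]),np.hstack([c(s,171,324),c(s,227,384)])]))
E
```

```text
(no output)
```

View pics/c1.png

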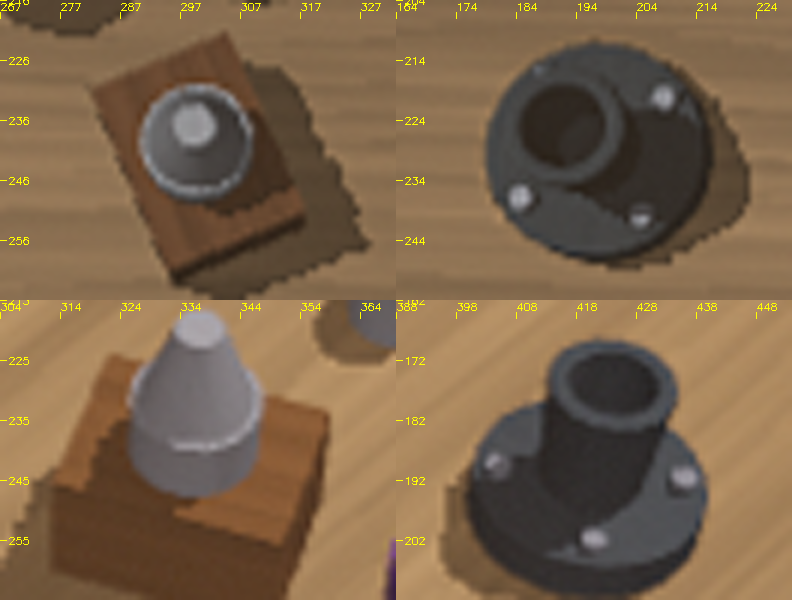

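View pics/c2.png

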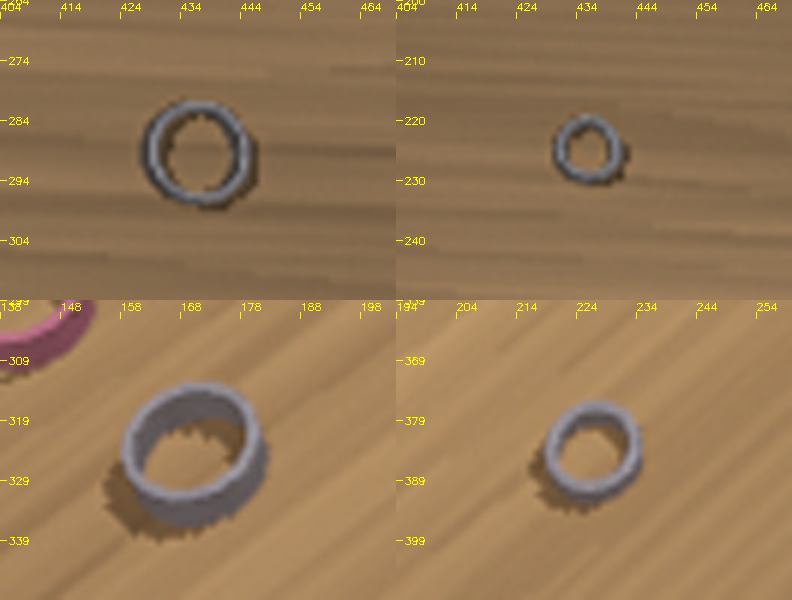

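The crops confirm both targets: the grey cone with its tip at top (299,236), and the 42 mm band, which is clearly bigger than the ring at (436,225). Next I triangulate.

```bash
cat > h.py <<'E'
import numpy as np
from scipy.spatial.transform import Rotation as R
K={'s':np.array([[511.594,0,319.77],[0,511.594,238.253],[0,0,1]]),'t':np.array([[460.9135,0,325.676],[0,460.9135,238.811],[0,0,1]])}
T={'s':np.array([[0.7217,0.5446,-0.4272,0.9517],[0.692,-0.5546,0.4621,-0.4524],[0.0147,-0.6292,-0.7771,0.8511]]),
't':np.array([[0.0298,-0.9866,0.1604,0.3625],[-0.9991,-0.0343,-0.0256,0.0106],[0.0308,-0.1595,-0.9867,1.1431]])}
def pt(c,u,v,z):
    d=T[c][:,:3]@np.linalg.inv(K[c])@[u,v,1]; o=T[c][:,3]; return (o+d*(z-o[2])/d[2])[:2]
def px(c,p):
    q=K[c]@(T[c][:,:3].T@(np.array(p)-T[c][:,3])); return q[:2]/q[2]
def show(**k):
    for n,(c,u,v,z) in k.items(): print(n,np.round(pt(c,u,v,z)*1000,1))
E
python3 - <<'E'
from h import *
show(tip_t=('t',298.9,236.4,.11),tip_s=('s',336.9,219.2,.11),collar_t=('t',299.2,239,.075),mouth_t=('t',191.5,224.2,.07),mouth_t2=('t',192.6,224.8,.07),mouth_s=('s',423.6,175.7,.07),
band_t=('t',436.8,289,.018),band_s=('s',169.7,322.1,.018),small_t=('t',436,225,.01),pink_t=('t',439,324,.018),
purp1=('t',263,204,.09),purp2=('t',296,198,.09),purp1s=('s',401,222,.09),purp2s=('s',382,248,.09),rackA=('t',360,202,.05),rackB=('t',356,316,.05),rackC=('t',382,203,.05),rackD=('t',380,318,.05),tin=('t',247,247,.03),bottle=('t',259,168,.09),dish=('t',197,168,.03))
# base disc of stand outline top z=.02
show(base_t=('t',164+(600-396)/6-.4-0.,204+148/6-.4,.02),base_s=('s',388+(588-396)/6-.4,162+(478-300)/6-.4,.02))
print(R.from_rotvec([-.673,-3.068,.003]).as_matrix().round(3))
E
```

```text
tip_t [533.9  44.7]
tip_s [535.2  45.4]
collar_t [533.5  44.9]
mouth_t [560.7 299.1]
mouth_t2 [559.4 296.4]
mouth_s [562.6 298.6]
band_t [ 430.4 -294.4]
band_s [ 434. -294.]
small_t [ 591.7 -296. ]
pink_t [ 346.2 -299. ]
purp1 [610.9 132. ]
purp2 [628.2  55.7]
purp1s [619.  142.1]
purp2s [633.6  65.5]
rackA [634.1 -98.8]
rackB [359.4 -94.3]
rackC [ 633.6 -152.7]
rackD [ 356.4 -150.9]
tin [516.7 172.1]
bottle [697.7 145.9]
dish [710.7 307.1]
base_t [560.4 296.9]
base_s [561.5 299.4]
[[-0.908  0.419 -0.001]
 [ 0.419  0.908 -0.002]
 [ 0.    -0.002 -1.   ]]
```

carry_out(
  steps=[
    [0, 0, -8, 2.2, -4.5, 1, 0.8],
    [0, 0, -16, 4.4, -9, 2, 0.8],
    [0, 0, -24, 6.6, -13.5, 2, 0.8],
    [0, 0, -32, 8.8, -18, 2, 0.8],
    [0, 0, -40, 11, -22.5, 2, 0.8],
    [0, 0, -48, 13.2, -27, 2, 0.8],
    [0, 0, -56, 15.4, -31.5, 2, 0.8],
    [0, 0, -64, 17.6, -36, 2, 0.8],
    [0, 0, -72, 19.8, -40.5, 2, 0.8],
    [0, 0, -80, 22, -45, 2, 0.8],
    [0, 0, -88, 24.2, -49.5, 2, 0.8],
    [0, 0, -96, 26.2, -54.5, 2, 0.8],
  ],
  squeeze=30,
)

```text
time: 1.3
position: [0.532, 0.0499, 0.2208]
tool_rot: [-2.735, -1.546, -0.0]
ft_force: [0.1, -0.5, 0.6]
grip_width: 0.805
grip_force: 0.0
```

carry_out(
  steps=[
    [0, 0, 0, 0, 0, -3, 0.8],
    [0, 0, 0, 0, 0, -6, 0.8],
    [0, 0, 0, 0, 0, -9, 0.8],
    [0, 0, 0, 0, 0, -11.5, 0.8],
    [0, 0, 0, 0, 0, -13.5, 0.8],
    [0, 0, 0, 0, 0, -15, 0.8],
    [0, 0, 0, 0, 0, -16, 0.8],
    [0, 0, 0, 0, 0, -16.6, 0.8],
    [0, 0, 0, 0, 0, -16.6, 0.8],
    [0, 0, 0, 0, 0, -16.6, 0.8],
  ],
)

```text
time: 2.3
position: [0.532, 0.0517, 0.0555]
tool_rot: [2.73, 1.553, 0.001]
ft_force: [0.1, -0.1, 0.3]
grip_width: 0.801
grip_force: 0.0
```

```bash
python3 - <<'E'
from bench import ctrl
import cv2,numpy as np
s=ctrl.get_state();print(s["position"],s["joint_positions"],s["ft_force"])
a=[]
for n,u,v in(("scene",340,225),("top",300,235)):
    p=ctrl.get_image(n)["pixels"][:,:,::-1];a.append(cv2.resize(p[v-60:v+60,u-40:u+40],None,fx=5,fy=5,interpolation=cv2.INTER_CUBIC))
cv2.imwrite("pics/g1.png",np.hstack(a))
E
```

```text
[0.53200731 0.05169778 0.05554636] [-0.56175447  0.20824797  0.46060437  1.92291265 -0.10721736  1.03317086
 -0.59128611] [ 0.07271171 -0.09142826  0.30586285]
```

View pics/g1.png

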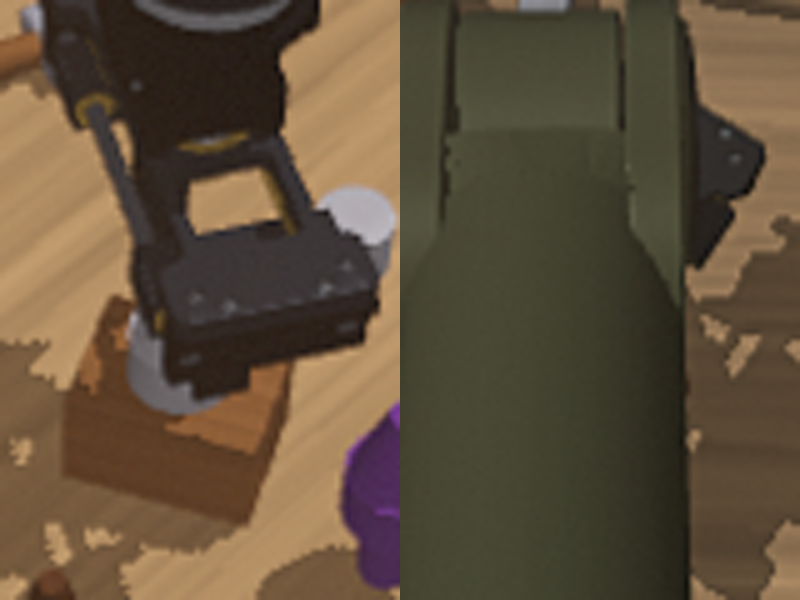

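The near finger is beside the grey collar with the cone between the pads. The last row was clipped, leaving the tool about 7 mm off in y, so I centre it and then close.

carry_out(
  steps=[
    [0, 0, 0, 0.25, -0.65, 0, 0.8],
    [0, 0, 0, 0.25, -0.65, 0, 0.8],
    [0, 0, 0, 0.25, -0.65, 0, 0.3],
    [0, 0, 0, 0.25, -0.65, 0, 0.3],
    [0, 0, 0, 0.25, -0.65, 0, 0.3],
    [0, 0, 0, 0.25, -0.65, 0, 0.3],
    [0, 0, 0, 0.25, -0.65, 0, 0.3],
    [0, 0, 0, 0.25, -0.65, 0, 0.3],
    [0, 0, 0, 0.25, -0.65, 0, 0.3],
    [0, 0, 0, 0.25, -0.65, 0, 0.3],
  ],
)

```text
time: 3.4
position: [0.5339, 0.0451, 0.0548]
tool_rot: [2.731, 1.553, -0.0]
ft_force: [0.5, 0.7, -1.1]
grip_width: 0.414
grip_force: 28.1
```

carry_out(
  steps=[
    [0, 0, 0, 0, 0, 0.3, 0.3],
    [0, 0, 0, 0, 0, 0.7, 0.3],
    [0, 0, 0, 0, 0, 1.2, 0.3],
    [0, 0, 0, 0, 0, 2, 0.3],
    [0, 0, 0, 0, 0, 3, 0.3],
    [0, 0, 0, 0, 0, 4, 0.3],
    [0, 0, 0, 0, 0, 5.5, 0.3],
    [0, 0, 0, 0, 0, 7, 0.3],
    [0, 0, 0, 0, 0, 8.5, 0.3],
    [0, 0, 0, 0, 0, 10, 0.3],
    [0, 0, 0, 0, 0, 10, 0.3],
    [0, 0, 0, 0, 0, 10, 0.3],
  ],
)

```text
time: 4.6
position: [0.5342, 0.0452, 0.1553]
tool_rot: [2.731, 1.553, 0.001]
ft_force: [-0.0, 0.9, -2.5]
grip_width: 0.417
grip_force: 28.0
```

```bash
python3 - <<'E'
from bench import ctrl
import cv2,numpy as np
s=ctrl.get_state();print(s["position"],s["tool_rot"],s["ft_force"],s["torque"],s["grip_width"])
p=ctrl.get_image("scene")["pixels"][:,:,::-1];u,v=345,195;cv2.imwrite("pics/s1full.png",p)
cv2.imwrite("pics/g2.png",cv2.resize(p[v-60:v+60,u-70:u+70],None,fx=5,fy=5,interpolation=cv2.INTER_CUBIC))
E
```

```text
[0.53416976 0.04517496 0.15530251] [2.73053886e+00 1.55327617e+00 1.02674772e-03] [-0.01848191  0.85934816 -2.47916902] [-0.0818826   0.0833013  -0.01883294] 0.41657990653201593
```

View pics/g2.png

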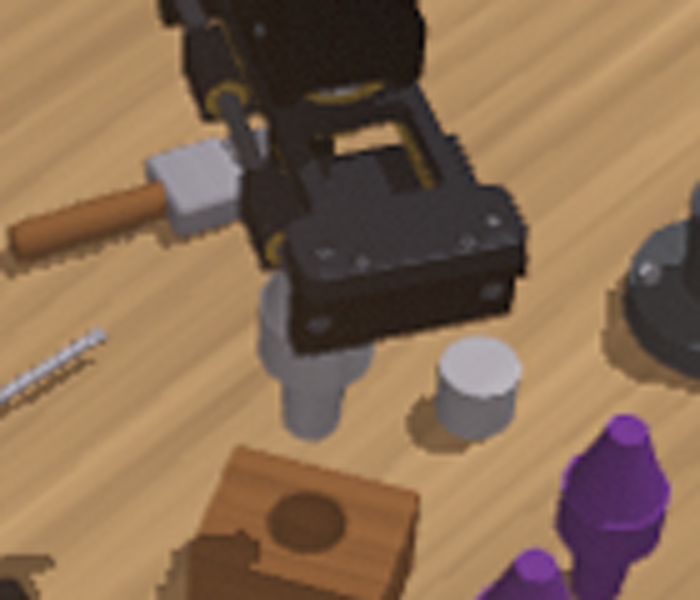

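```bash
python3 - <<'E'
from h import *
f=lambda p:(np.round(px('s',p),1), np.round((px('s',p)-[275,135]+.4)*5))
cx,cy=.5342,.0452
a=R.from_rotvec([2.7305,1.5533,.001]).as_matrix();print(a.round(3))
print('foot',f([cx,cy,.1105]),'collar bot',f([cx,cy,.1505]),'collar top',f([cx,cy,.1755]),'tcp',f([cx,cy,.1553]))
y=a[:,1];x=a[:,0]
for s in(1,-1):
  print('finger',s,[f(np.array([cx,cy,.1553])+s*y*.030+x*w)[1].tolist() for w in(-.0095,0,.0095)])
  print('collar pad pt',f(np.array([cx,cy,.156])+s*y*.022)[1])
E
```

```text
[[ 0.511  0.86   0.001]
 [ 0.86  -0.511  0.   ]
 [ 0.     0.    -1.   ]]
foot (array([336.5, 218.8]), array([309., 421.])) collar bot (array([337.3, 204.7]), array([314., 350.])) collar top (array([337.9, 195.4]), array([317., 304.])) tcp (array([337.5, 202.9]), array([314., 342.]))
finger 1 [[313.0, 405.0], [338.0, 400.0], [363.0, 395.0]]
collar pad pt [332. 383.]
finger -1 [[267.0, 290.0], [291.0, 285.0], [315.0, 281.0]]
collar pad pt [298. 299.]
```

The cone hangs upright in the grip: the foot is at crop (310,428) against a predicted (309,421). The fingertips at this opening sit higher than the nominal TCP, which I must allow for with the band. Now I carry the cone over to the stand.

carry_out(
  steps=[
    [0, 0, 0, 0.1, 1, 0.3, 0.3],
    [0, 0, 0, 0.3, 3, 0.6, 0.3],
    [0, 0, 0, 0.6, 6, 1, 0.3],
    [0, 0, 0, 1, 9.5, 1, 0.3],
    [0, 0, 0, 1.4, 13, 1, 0.3],
    [0, 0, 0, 1.8, 16.5, 1, 0.3],
    [0, 0, 0, 2.1, 19.5, 1, 0.3],
    [0, 0, 0, 2.4, 22, 1, 0.3],
    [0, 0, 0, 2.6, 24, 1, 0.3],
    [0, 0, 0, 2.7, 25.3, 1, 0.3],
    [0, 0, 0, 2.7, 25.3, 1, 0.3],
    [0, 0, 0, 2.7, 25.3, 1, 0.3],
  ],
  squeeze=35,
)

```text
time: 5.85
position: [0.5612, 0.2968, 0.1647]
tool_rot: [2.73, 1.551, -0.002]
ft_force: [-0.4, -0.5, -2.1]
grip_width: 0.413
grip_force: 32.7
```

```bash
python3 - <<'E'
from bench import ctrl
import cv2,numpy as np
from h import *
s=ctrl.get_state();print(s["position"],s["tool_rot"],s["ft_force"],s["torque"],s["grip_width"])
p=ctrl.get_image("scene")["pixels"][:,:,::-1]
x,y,z=s["position"];print('foot',px('s',[x,y,z-.0448]),'mouth',px('s',[x,y,.07]))
u,v=422,165
o=cv2.resize(p[v-50:v+50,u-60:u+60],None,fx=6,fy=6,interpolation=cv2.INTER_CUBIC)
for i in range(0,120,10): cv2.putText(o,str(u-60+i),(i*6,10),0,.35,(0,0,255));
for i in range(0,100,10): cv2.putText(o,str(v-50+i),(0,i*6+4),0,.35,(0,0,255))
cv2.imwrite("pics/g3.png",o)
E
```

```text
[0.56115062 0.29680397 0.1647106 ] [ 2.73049204e+00  1.55130316e+00 -1.69688183e-03] [-0.43692419 -0.45406694 -2.08025296] [-0.17664615  0.09217606 -0.00289408] 0.4125830547004338
foot [426.62616407 158.69925612] mouth [422.5907628  175.79816041]
```

View pics/g3.png

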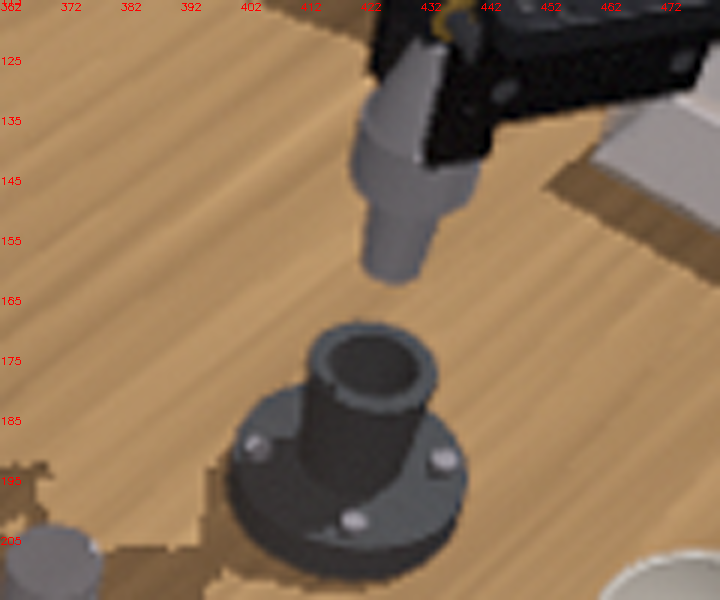

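The foot, at (426.9,160), lines up with its predicted place and the cone is upright. The mouth at (423.8,175.8) calls for a shift of about 1 mm in +x and +y. I lower it most of the way.

carry_out(
  steps=[
    [0, 0, 0, 0.1, 0.1, -0.5, 0.3],
    [0, 0, 0, 0.1, 0.1, -1.5, 0.3],
    [0, 0, 0, 0.1, 0.1, -2.5, 0.3],
    [0, 0, 0, 0.1, 0.1, -3.5, 0.3],
    [0, 0, 0, 0.1, 0.1, -4.3, 0.3],
    [0, 0, 0, 0.1, 0.1, -5.1, 0.3],
    [0, 0, 0, 0.1, 0.1, -5.9, 0.3],
    [0, 0, 0, 0.1, 0.1, -6.7, 0.3],
    [0, 0, 0, 0.1, 0.1, -7.4, 0.3],
    [0, 0, 0, 0.1, 0.1, -8, 0.3],
    [0, 0, 0, 0.1, 0.1, -8.3, 0.3],
    [0, 0, 0, 0.1, 0.1, -8.3, 0.3],
  ],
)

```text
time: 7.1
position: [0.5618, 0.299, 0.0815]
tool_rot: [2.731, 1.553, -0.001]
ft_force: [0.3, -0.1, -3.4]
grip_width: 0.41
grip_force: 32.7
```

carry_out(
  steps=[
    [0, 0, 0, 0, 0, -0.2, 0.3],
    [0, 0, 0, 0, 0, -0.4, 0.3],
    [0, 0, 0, 0, 0, -0.5, 0.3],
    [0, 0, 0, 0, 0, -0.6, 0.3],
    [0, 0, 0, 0, 0, -0.6, 0.3],
  ],
)

```text
time: 7.6
position: [0.562, 0.2991, 0.0759]
tool_rot: [2.731, 1.553, -0.0]
ft_force: [0.3, 0.5, -2.6]
grip_width: 0.412
grip_force: 32.7
```

carry_out(
  steps=[
    [0, 0, 0, 0, 0, -0.1, 0.3],
    [0, 0, 0, 0, 0, -0.15, 0.3],
    [0, 0, 0, 0, 0, -0.15, 0.3],
  ],
)

```text
time: 7.9
position: [0.5622, 0.2992, 0.0754]
tool_rot: [-2.731, -1.553, -0.001]
ft_force: [-1.6, -1.2, 3.8]
grip_width: 0.412
grip_force: 33.8
```

carry_out(
  steps=[
    [0, 0, 0, 0, 0, -0.05, 0.3],
    [0, 0, 0, 0, 0, -0.1, 0.3],
    [0, 0, 0, 0, 0, -0.1, 0.3],
  ],
)

```text
time: 8.2
position: [0.5622, 0.2993, 0.0753]
tool_rot: [-2.73, -1.553, -0.001]
ft_force: [-4.0, -1.8, 9.6]
grip_width: 0.408
grip_force: 34.6
```

The force rises firmly at the expected height, so the cone is seated. I release and rise.

carry_out(
  steps=[
    [0, 0, 0, 0, 0, 0.1, 0.4],
    [0, 0, 0, 0, 0, 0.1, 0.45],
    [0, 0, 0, 0, 0, 0.1, 0.55],
    [0, 0, 0, 0, 0, 0.1, 0.8],
    [0, 0, 0, 0, 0, 0.1, 0.8],
    [0, 0, 0, 0, 0, 0.1, 0.8],
    [0, 0, 0, 0, 0, 1, 0.8],
    [0, 0, 0, 0, 0, 3, 0.8],
    [0, 0, 0, 0, 0, 7, 0.8],
    [0, 0, 0, 0, 0, 12, 0.8],
    [0, 0, 0, 0, 0, 17, 0.8],
    [0, 0, 0, 0, 0, 22, 0.8],
  ],
)

```text
time: 9.4
position: [0.5618, 0.2989, 0.2964]
tool_rot: [-2.731, -1.553, -0.002]
ft_force: [1.6, 0.5, -0.6]
grip_width: 0.799
grip_force: 0.0
```

```bash
python3 - <<'E'
from bench import ctrl
import cv2,numpy as np
from h import *
s=ctrl.get_state();print(s["position"],s["joint_positions"])
p=ctrl.get_image("scene")["pixels"][:,:,::-1];cv2.imwrite("pics/s2.png",p)
x,y=.562,.299;print('tip',px('s',[x,y,.13]),'collar bot',px('s',[x,y,.07]), px('s',[x,y,.095]))
u,v=422,165
o=cv2.resize(p[v-50:v+50,u-60:u+60],None,fx=6,fy=6,interpolation=cv2.INTER_CUBIC)
for i in range(0,120,10): cv2.putText(o,str(u-60+i),(i*6,10),0,.35,(0,0,255));
for i in range(0,100,10): cv2.putText(o,str(v-50+i),(0,i*6+4),0,.35,(0,0,255))
cv2.imwrite("pics/g4.png",o)
E
```

```text
[0.56184353 0.29886771 0.29638413] [-0.79540775  0.26947912  0.33837884  1.3446553  -0.08859377  1.5410854
 -1.00253101]
tip [428.42778888 154.78327163] collar bot [423.50449932 175.48967679] [425.50520632 167.07508948]
```

View pics/g4.png

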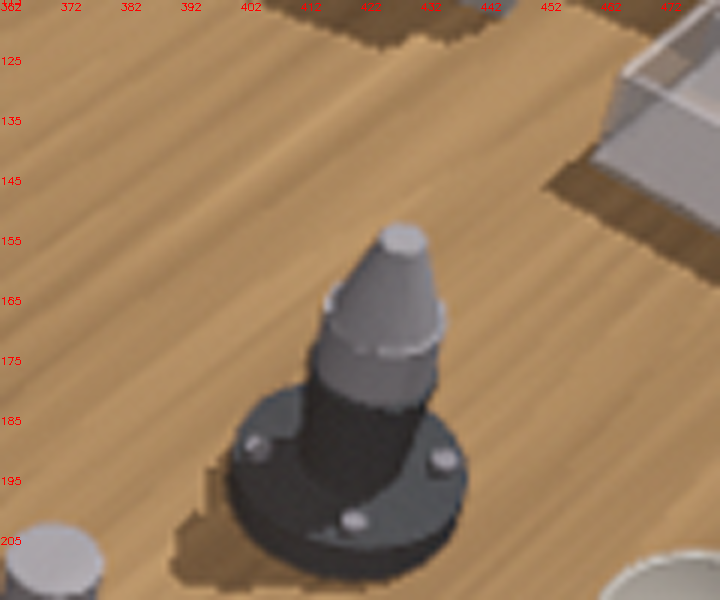

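The cone stands upright with its collar on the rim. Its tip is at (428.9,154.4), as predicted, so I go to the band, passing high over the rack.

carry_out(
  steps=[
    [0, 0, 3, -0.5, -2.5, 0, 0.55],
    [0, 0, 6, -1.5, -7, 0, 0.55],
    [0, 0, 9, -2.5, -11.5, 0, 0.55],
    [0, 0, 12, -3.5, -16, 0, 0.55],
    [0, 0, 15, -4.5, -20.5, 0, 0.55],
    [0, 0, 18, -5.5, -25, 0, 0.55],
    [0, 0, 21, -6.5, -29.5, 0, 0.55],
    [0, 0, 24, -7.5, -34, 0, 0.55],
    [0, 0, 27, -8.5, -38.5, 0, 0.55],
    [0, 0, 29, -9.5, -43, 0, 0.55],
    [0, 0, 31, -10.5, -47.5, 0, 0.55],
    [0, 0, 31, -11.5, -52, 0, 0.55],
  ],
)

```text
time: 10.65
position: [0.4463, -0.2228, 0.2941]
tool_rot: [2.215, 2.227, 0.003]
ft_force: [1.3, -0.0, 0.1]
grip_width: 0.548
grip_force: 0.0
```

```bash
python3 - <<'E'
from bench import ctrl
import cv2,numpy as np
from h import *
s=ctrl.get_state();print(s["position"],s["tool_rot"],s["joint_positions"])
show(tip=('s',428.9,154.4,.13))
t=ctrl.get_image("top")["pixels"][:,:,::-1];p=ctrl.get_image("scene")["pixels"][:,:,::-1]
cv2.imwrite("pics/t3.png",t);cv2.imwrite("pics/s3.png",p)
# automatic: bright tip in the top view near prediction
g=cv2.cvtColor(t,cv2.COLOR_BGR2GRAY);c=px('t',[.5625,.2995,.13]);print(c)
u,v=np.round(c).astype(int);w=g[v-7:v+8,u-7:u+8];print(w)
E
```

```text
[ 0.44630781 -0.2227969   0.29412332] [2.21481974 2.22653802 0.00289821] [-0.38242566 -0.07857602  0.75605644  1.68831258  0.05271276  1.50887239
  0.37419157]
tip [562.  300.7]
[184.43639613 218.27423807]
[[120 120 120 120 121 120 121 120 120 120 119 120 121 122 125]
 [122 123 121 121 122 121 120 119 119 119 117 118 107  99  88]
 [125 125 125 126 125 123 121 120 121 143 147 173 152 145 143]
 [124 124 124 122 123 120 118 155 141 144 116 124 114 122 125]
 [125 125 125 124 120 139 150 144 112  93  74  72  75  82  81]
 [132 131 130 127 143 170 176 168 164 141  74  62  68  69  68]
 [134 134 132 135 172 180 180 178 182 180 144  74  62  66  69]
 [129 128 126 155 179 178 177 175 178 183 183 104  66  67  68]
 [124 123 130 161 180 178 179 174 176 180 190 113  68  67  68]
 [123 119 143 139 163 178 179 174 179 182 192 100  65  68  70]
 [125 122 161 133 130 179 184 180 185 192 158  82  66  70  70]
 [134 133 170 136 108 137 166 169 154 135  96  70  70  72  71]
 [133 132 171 124 102 102 115 104  90  76  67  70  73  72  72]
 [130 127 148 141 109 100  93  80  76  75  71  72  74  74  73]
 [131 131 142 150 112 101  96  93  84  82  76  74  74  74  72]]
```

carry_out(
  steps=[
    [0, 0, 0, -0.7, -3.5, 0, 0.55],
    [0, 0, 0, -1.4, -7.1, 0, 0.55],
    [0, 0, 0, -1.4, -7.1, -4, 0.55],
    [0, 0, 0, -1.4, -7.1, -8.5, 0.55],
    [0, 0, 0, -1.4, -7.1, -13, 0.55],
    [0, 0, 0, -1.4, -7.1, -17.5, 0.55],
    [0, 0, 0, -1.4, -7.1, -21.5, 0.55],
    [0, 0, 0, -1.4, -7.1, -24, 0.55],
    [0, 0, 0, -1.4, -7.1, -25.5, 0.55],
    [0, 0, 0, -1.4, -7.1, -25.5, 0.55],
    [0, 0, 0, -1.4, -7.1, -25.5, 0.55],
  ],
)

```text
time: 11.85
position: [0.4339, -0.2923, 0.0396]
tool_rot: [2.215, 2.225, 0.001]
ft_force: [0.3, 0.1, 0.5]
grip_width: 0.552
grip_force: 0.0
```

```bash
python3 - <<'E'
from bench import ctrl
import cv2,numpy as np
from h import *
s=ctrl.get_state();print(s["position"],s["tool_rot"],s["ft_force"])
p=ctrl.get_image("scene")["pixels"][:,:,::-1];t=ctrl.get_image("top")["pixels"][:,:,::-1]
f=lambda i,u,v:cv2.resize(i[v-35:v+35,u-40:u+40],None,fx=5,fy=5,interpolation=cv2.INTER_CUBIC)
a=f(p,171,318)
x,y,z=s["position"];b=[(px('s',[x+d,y,0])-[131,283]+.4)*5 for d in(-.021,0,.021)];print(b)
cv2.imwrite("pics/g5.png",np.hstack([a,f(t,437,285)]))
E
```

```text
[ 0.43389203 -0.29233778  0.03956005] [2.21522867e+00 2.22536780e+00 8.26017412e-04] [0.27359354 0.08602116 0.50057951]
[array([175.95323801, 184.41792641]), array([209.26098385, 218.81000406]), array([243.19940363, 253.8532872 ])]
```

View pics/g5.png

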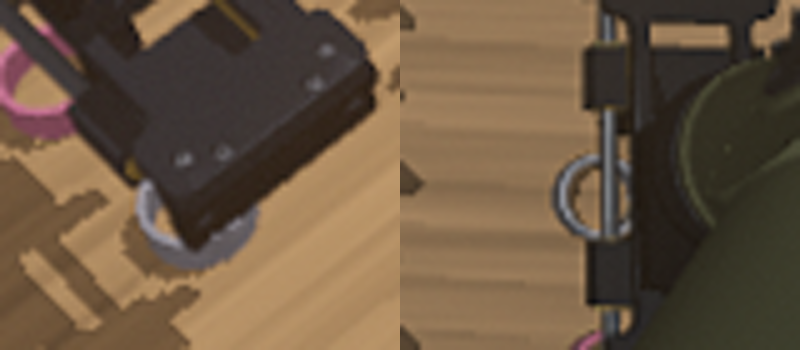

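```bash
python3 - <<'E'
from h import *
for z in(.04,.06,.08,.1): print(z,px('t',[.4339,-.2923,z]),px('t',[.4339+.045,-.2923,z]),px('t',[.4339-.045,-.2923,z]))
print(px('t',[.432,-.294,.018]), pt('t',397+(597-400)/5-.4,250+197/5-.4,.018))
from bench import ctrl
import numpy as np
# ring fit of the large band, rim pixels: low saturation and bright
import cv2
for c,f,(u,v) in(('t','pics/top0.png',(437,289)),('s','pics/scene0.png',(170,323))):
    im=cv2.imread(f)[v-20:v+20,u-20:u+20];h=cv2.cvtColor(im,cv2.COLOR_BGR2HSV)
    m=((h[...,1]<60)&(h[...,2]>105)).astype(np.uint8)
    y,x=np.nonzero(m)
    P=np.array([pt(c,u-20+a,v-20+b,.018) for a,b in zip(x,y)])
    from scipy.optimize import least_squares
    r=least_squares(lambda q:np.hypot(*(P-q).T)-.01925,[.432,-.294],loss='soft_l1',f_scale=.001);print(c,len(P),r.x,np.abs(r.fun).mean())
E
```

```text
0.04 [438.35384312 287.0358678 ] [438.17873163 268.36860574] [438.53125184 305.94801926]
0.06 [440.65874583 286.55912934] [440.46528708 267.55862635] [440.85478883 305.81344506]
0.08 [443.04881298 286.06477574] [442.83576199 266.71891971] [443.26476289 305.67386462]
0.1 [445.52885357 285.55181234] [445.29486264 265.84781867] [445.76608868 305.52899328]
[436.60722801 288.3413392 ] [ 0.43034467 -0.29246709]
t 60 [ 0.43132638 -0.29421928] 0.0008807801808587325
s 133 [ 0.43363126 -0.29420637] 0.0011646504075145398
```

The band is under the gripper and between the fingers: rim centre at top (436.8,289), world (0.4325,-0.294). I descend, feeling for the table.

carry_out(
  steps=[
    [0, 0, 0, -0.1, -0.2, -0.5, 0.5],
    [0, 0, 0, -0.1, -0.2, -1, 0.5],
    [0, 0, 0, -0.1, -0.2, -2, 0.5],
    [0, 0, 0, -0.1, -0.2, -2.8, 0.5],
    [0, 0, 0, -0.1, -0.2, -3.4, 0.5],
    [0, 0, 0, -0.1, -0.2, -3.4, 0.5],
    [0, 0, 0, -0.1, -0.2, -3.4, 0.5],
  ],
)

```text
time: 12.65
position: [0.4318, -0.294, 0.0042]
tool_rot: [-2.216, -2.226, 0.001]
ft_force: [0.8, 0.2, 0.1]
grip_width: 0.497
grip_force: 0.0
```

carry_out(
  steps=[
    [0, 0, 0, 0, 0, -0.1, 0.5],
    [0, 0, 0, 0, 0, -0.2, 0.5],
    [0, 0, 0, 0, 0, -0.3, 0.5],
    [0, 0, 0, 0, 0, -0.4, 0.5],
    [0, 0, 0, 0, 0, -0.4, 0.5],
  ],
)

```text
time: 13.15
position: [0.4319, -0.2938, 0.0004]
tool_rot: [-2.216, -2.226, 0.0]
ft_force: [0.1, -0.3, -0.6]
grip_width: 0.498
grip_force: 0.0
```

carry_out(
  steps=[
    [0, 0, 0, 0, 0, -0.1, 0.5],
    [0, 0, 0, 0, 0, -0.2, 0.5],
    [0, 0, 0, 0, 0, -0.3, 0.5],
    [0, 0, 0, 0, 0, -0.3, 0.5],
  ],
)

```text
time: 13.55
position: [0.4319, -0.2938, -0.0027]
tool_rot: [-2.216, -2.226, 0.0]
ft_force: [0.1, -0.2, -0.0]
grip_width: 0.495
grip_force: 0.0
```

carry_out(
  steps=[
    [0, 0, 0, 0, 0, -0.1, 0.5],
    [0, 0, 0, 0, 0, -0.2, 0.5],
    [0, 0, 0, 0, 0, -0.2, 0.5],
  ],
)

```text
time: 13.85
position: [0.4319, -0.2938, -0.0047]
tool_rot: [-2.216, -2.226, 0.0]
ft_force: [0.5, 1.2, -0.3]
grip_width: 0.5
grip_force: 0.0
```

carry_out(
  steps=[
    [0, 0, 0, 0, 0, -0.1, 0.5],
    [0, 0, 0, 0, 0, -0.2, 0.5],
    [0, 0, 0, 0, 0, -0.3, 0.5],
    [0, 0, 0, 0, 0, -0.3, 0.5],
  ],
)

```text
time: 14.25
position: [0.4319, -0.2938, -0.0077]
tool_rot: [-2.216, -2.226, 0.0]
ft_force: [-0.3, -0.3, -0.5]
grip_width: 0.498
grip_force: 0.0
```

No table contact yet, so the tips sit well behind the nominal TCP at this opening. I close on the band here.

carry_out(
  steps=[
    [0, 0, 0, 0, 0, 0, 0.45],
    [0, 0, 0, 0, 0, 0, 0.4],
    [0, 0, 0, 0, 0, 0, 0.25],
    [0, 0, 0, 0, 0, 0, 0.25],
    [0, 0, 0, 0, 0, 0, 0.25],
    [0, 0, 0, 0, 0, 0, 0.25],
    [0, 0, 0, 0, 0, 0, 0.25],
  ],
  squeeze=25,
)

```text
time: 14.95
position: [0.432, -0.2938, -0.0075]
tool_rot: [-2.216, -2.226, -0.0]
ft_force: [1.0, 0.2, -0.7]
grip_width: 0.458
grip_force: 25.0
```

The 42 mm band reads 0.458, so the cone's 0.41 means the pads held its conical part. The tips are therefore about 20 mm behind the TCP and the hold on the band is shallow. I open, go about 7 mm lower and regrip.

carry_out(
  steps=[
    [0, 0, 0, 0, 0, 0, 0.52],
    [0, 0, 0, 0, 0, 0, 0.54],
    [0, 0, 0, 0, 0, 0, 0.54],
    [0, 0, 0, 0, 0, -0.1, 0.54],
    [0, 0, 0, 0, 0, -0.2, 0.54],
    [0, 0, 0, 0, 0, -0.3, 0.54],
    [0, 0, 0, 0, 0, -0.4, 0.54],
    [0, 0, 0, 0, 0, -0.4, 0.54],
  ],
)

```text
time: 15.75
position: [0.4319, -0.2938, -0.0117]
tool_rot: [-2.216, -2.226, 0.0]
ft_force: [-0.2, 0.7, 0.0]
grip_width: 0.537
grip_force: 0.0
```

carry_out(
  steps=[
    [0, 0, 0, 0, 0, -0.1, 0.54],
    [0, 0, 0, 0, 0, -0.2, 0.54],
    [0, 0, 0, 0, 0, -0.3, 0.54],
    [0, 0, 0, 0, 0, -0.3, 0.54],
  ],
)

```text
time: 16.15
position: [0.4319, -0.2938, -0.0147]
tool_rot: [-2.216, -2.226, 0.0]
ft_force: [-0.1, -0.0, -0.2]
grip_width: 0.545
grip_force: 0.0
```

carry_out(
  steps=[
    [0, 0, 0, 0, 0, 0, 0.5],
    [0, 0, 0, 0, 0, 0, 0.46],
    [0, 0, 0, 0, 0, 0, 0.3],
    [0, 0, 0, 0, 0, 0, 0.3],
    [0, 0, 0, 0, 0, 0, 0.3],
    [0, 0, 0, 0, 0, 0, 0.3],
    [0, 0, 0, 0, 0, 0, 0.3],
  ],
  squeeze=30,
)

```text
time: 16.85
position: [0.4321, -0.2939, -0.0145]
tool_rot: [2.216, 2.226, 0.0]
ft_force: [-0.9, -0.6, 0.4]
grip_width: 0.466
grip_force: 30.0
```

carry_out(
  steps=[
    [0, 0, 0, 0, 0, 0.3, 0.3],
    [0, 0, 0, 0, 0, 1, 0.3],
    [0, 0, 0, 0, 0, 2.5, 0.3],
    [0, 0, 0, 0, 0, 5, 0.3],
    [0, 0, 0, 0, 0, 8, 0.3],
    [0, 0, 0, 0, 0, 11.5, 0.3],
    [0, 0, 0, 0, 0, 15, 0.3],
    [0, 0, 0, 0, 0, 18.5, 0.3],
    [0, 0, 0, 0, 0, 22, 0.3],
    [0, 0, 0, 0, 0, 24.5, 0.3],
    [0, 0, 0, 0, 0, 26, 0.3],
    [0, 0, 0, 0, 0, 26, 0.3],
  ],
)

```text
time: 18.05
position: [0.4329, -0.2947, 0.2478]
tool_rot: [2.214, 2.223, 0.004]
ft_force: [0.5, -0.2, -1.5]
grip_width: 0.463
grip_force: 30.0
```

carry_out(
  steps=[
    [0, 0, 0, 0.2, 0.8, 0, 0.3],
    [0, 0, 0, 0.6, 2.5, 0, 0.3],
    [0, 0, 0, 1.2, 5, 0, 0.3],
    [0, 0, 0, 1.8, 8, 0, 0.3],
    [0, 0, 0, 2.5, 11.5, 0, 0.3],
    [0, 0, 0, 3.3, 15, 0, 0.3],
    [0, 0, 0, 4.1, 18.5, 0, 0.3],
    [0, 0, 0, 4.9, 22, 0, 0.3],
    [0, 0, 0, 5.7, 25.5, 0, 0.3],
    [0, 0, 0, 6.4, 29, 0, 0.3],
    [0, 0, 0, 7.2, 32.5, 0, 0.3],
    [0, 0, 0, 8, 36, 0, 0.3],
  ],
)

```text
time: 19.25
position: [0.5107, 0.068, 0.2433]
tool_rot: [-2.215, -2.226, 0.005]
ft_force: [0.1, -0.2, -1.2]
grip_width: 0.465
grip_force: 30.0
```

carry_out(
  steps=[
    [0, 0, 0, 0.8, 3.5, 0, 0.3],
    [0, 0, 0, 1.6, 7, 0, 0.3],
    [0, 0, 0, 2.4, 10.5, 0, 0.3],
    [0, 0, 0, 3.2, 14, 0, 0.3],
    [0, 0, 0, 3.9, 17, 0, 0.3],
    [0, 0, 0, 4.4, 19.5, 0, 0.3],
    [0, 0, 0, 4.8, 21.5, 0, 0.3],
    [0, 0, 0, 5, 22.8, 0, 0.3],
    [0, 0, 0, 5, 23.4, 0, 0.3],
    [0, 0, 0, 5, 23.4, 0, 0.3],
    [0, 0, 0, 5, 23.4, 0, 0.3],
  ],
)

```text
time: 20.35
position: [0.562, 0.2987, 0.2453]
tool_rot: [2.218, 2.225, -0.002]
ft_force: [0.2, -0.3, -0.9]
grip_width: 0.465
grip_force: 30.0
```

carry_out(
  steps=[
    [0, 0, 0, 0, 0.1, -0.5, 0.3],
    [0, 0, 0, 0, 0.1, -1.5, 0.3],
    [0, 0, 0, 0, 0.1, -3, 0.3],
    [0, 0, 0, 0, 0.1, -4.5, 0.3],
    [0, 0, 0, 0, 0.1, -6, 0.3],
    [0, 0, 0, 0, 0.1, -7.5, 0.3],
    [0, 0, 0, 0, 0.1, -8.8, 0.3],
    [0, 0, 0, 0, 0.1, -9.7, 0.3],
    [0, 0, 0, 0, 0.1, -10.3, 0.3],
    [0, 0, 0, 0, 0.1, -10.5, 0.3],
    [0, 0, 0, 0, 0.1, -10.5, 0.3],
    [0, 0, 0, 0, 0.1, -10.5, 0.3],
  ],
)

```text
time: 21.55
position: [0.5625, 0.3013, 0.1412]
tool_rot: [2.216, 2.226, 0.002]
ft_force: [-1.0, -0.7, -1.6]
grip_width: 0.461
grip_force: 30.0
```

```bash
python3 - <<'E'
from bench import ctrl
import cv2,numpy as np
from h import *
s=ctrl.get_state();print(s["position"],s["tool_rot"],s["ft_force"],s["torque"])
p=ctrl.get_image("scene")["pixels"][:,:,::-1];cv2.imwrite("pics/s4.png",p)
x,y,z=s["position"];u0,v0=395,110;k=10
o=cv2.resize(p[v0:v0+60,u0:u0+80],None,fx=k,fy=k,interpolation=cv2.INTER_CUBIC)
th=np.linspace(0,2*np.pi,40)
for zz,col in((z+.0145,(0,255,0)),(z+.0325,(0,255,255))):
    q=np.array([(px('s',[x+.021*np.cos(a),y+.021*np.sin(a),zz])-[u0,v0]+.5)*k for a in th])
    for a in q: cv2.circle(o,tuple(int(i) for i in a),1,col,-1)
for a in th:
    q=(px('s',[.562+.008*np.cos(a),.300+.008*np.sin(a),.13])-[u0,v0]+.5)*k; cv2.circle(o,tuple(int(i) for i in q),1,(0,0,255),-1)
cv2.imwrite("pics/g6.png",o)
E
```

```text
[0.56246106 0.30132442 0.14118672] [2.21617189e+00 2.22618876e+00 1.89952672e-03] [-0.97861485 -0.65698754 -1.57903638] [-0.06371214  0.04730524  0.03268467]
```

View pics/g6.png

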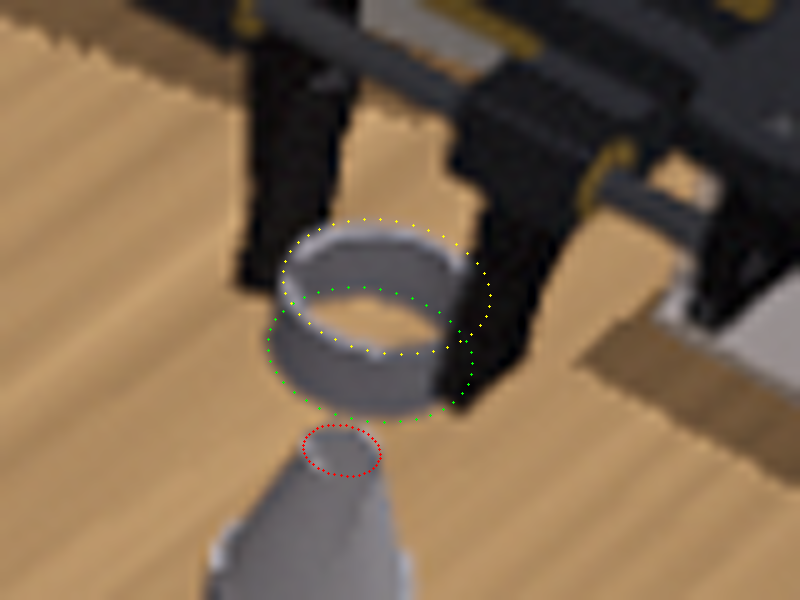

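The band hangs level, its lower rim on the green prediction. The cone tip lies on the red circle for (0.562,0.300), ellipse centre (342,450) in the crop. I lower the last 16 mm slowly with -1 mm in y.

carry_out(
  steps=[
    [0, 0, 0, 0, -0.1, -0.1, 0.3],
    [0, 0, 0, 0, -0.1, -0.4, 0.3],
    [0, 0, 0, 0, -0.1, -0.7, 0.3],
    [0, 0, 0, 0, -0.1, -1, 0.3],
    [0, 0, 0, 0, -0.1, -1.3, 0.3],
    [0, 0, 0, 0, -0.1, -1.5, 0.3],
    [0, 0, 0, 0, -0.1, -1.6, 0.3],
    [0, 0, 0, 0, -0.1, -1.6, 0.3],
    [0, 0, 0, 0, -0.1, -1.6, 0.3],
    [0, 0, 0, 0, -0.1, -1.6, 0.3],
    [0, 0, 0, 0, -0.1, -1.6, 0.3],
  ],
)

```text
time: 22.7
position: [0.5621, 0.3002, 0.1246]
tool_rot: [2.216, 2.226, 0.0]
ft_force: [0.6, 0.5, -0.3]
grip_width: 0.468
grip_force: 30.0
```

```bash
python3 - <<'E'
from bench import ctrl
import cv2,numpy as np
from h import *
s=ctrl.get_state();print(s["position"],s["ft_force"],s["qd"].round(3) if hasattr(s["qd"],'round') else s["qd"])
p=ctrl.get_image("scene")["pixels"][:,:,::-1];q=cv2.imread("pics/s4.png")
# measured image shift of the band between the two pictures vs prediction
P=lambda z,y:px('s',[.562,y,z])
t=q[128:152,420:444]
r=cv2.matchTemplate(p[115:175,405:465],t,cv2.TM_CCOEFF_NORMED);_,m,_,l=cv2.minMaxLoc(r)
print(m,np.array(l)+[405,115]-[420,128],P(s["position"][2]+.02,s["position"][1])-P(.1612,.3013))
E
```

```text
[0.56210705 0.30018006 0.12464278] [ 0.6198155   0.52348793 -0.32138616] [-0.001  0.001 -0.002  0.002  0.001 -0.001 -0.002]
0.9515848755836487 [-2  6] [-1.79146939  6.42063797]
```

carry_out(
  steps=[
    [0, 0, 0, 0, 0, 0.05, 0.3],
    [0, 0, 0, 0, 0, 0.05, 0.3],
    [0, 0, 0, 0, 0, 0.05, 0.3],
    [0, 0, 0, 0, 0, 0.05, 0.3],
    [0, 0, 0, 0, 0, 0.05, 0.3],
  ],
)

```text
time: 23.25
position: [0.562, 0.3001, 0.125]
tool_rot: [2.216, 2.226, -0.0]
ft_force: [-0.4, -0.3, -0.6]
grip_width: 0.467
grip_force: 30.0
```

```bash
python3 -c "
from bench import ctrl
s=ctrl.get_state();print(s['position'],s['grip_force'],s['ft_force']);print(ctrl.close_job())"
```

```text
[0.56200308 0.3001122  0.1249696 ] 29.999906998418737 [-0.37478    -0.29787227 -0.55613481]
the job is handed in; nothing more can be done
None
```

The job is handed in at about 23 s with no result reported back: the cone is seated and released in the stand, and the larger band is held still, level and centred about 10 mm above its tip.

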